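Stroke along an inline skate's wheels to see that they turn

TASK

An inline skate lies on its side on the bench: check that its newly fitted wheels run. Run the fingertips lightly along the treads of the four wheels, from the toe wheel to the heel wheel next to the brake pad, so that each wheel is left rolled forwards by at least an eighth of a turn. Do not press hard, and do not lift, tip or shove the skate (a shift of a centimetre does not matter); leave the other things on the bench where they are.

Things in the scene. Friction and masses are not known exactly. Their poses are not given: they have to be found in the camera images.
- skate: Dark inline skate lying on its side, loose, about 1.6 kg: only its weight holds it (6 to 12 N sideways shifts it). Origin on the bench top below the middle of the straight row of four wheels. +x from wheels to sole and boot, +y along the row to the toe, +z up. The treads touch the line x = -0.040; frame at x above -0.011, boot at x 0.066 to 0.318, 300 mm long; highest point 106 mm.
- brake (a point): Middle of the face of the black rubber brake pad, 42 mm across, behind the heel wheel, at x -0.022, y -0.193, z 0.052 of the skate: 18 mm back from the line of the treads.
- wheel1: The toe wheel: 80 mm across, 24 mm wide, lying flat, axle upright; origin at its centre, at x 0, y 0.123, z 0.052 of the skate. The tread is slightly rounded, full width across 46 to 58 mm above the bench. It spins freely and is turned by friction (about 0.6) when fingertips slide along its tread.
- spin1 (a joint): Turn of the toe wheel about its axle, rad, 0 at the start, no limits. It grows when the tread on the open side (-x of the skate) moves from toe to heel, as in skating forwards. Lightly greased bearing: it coasts briefly, then stops.
- wheel2: The second wheel: 80 mm across, 24 mm wide, lying flat, axle upright; origin at its centre, at x 0, y 0.041, z 0.052 of the skate. The tread is slightly rounded, full width across 46 to 58 mm above the bench. It spins freely and is turned by friction (about 0.6) when fingertips slide along its tread.
- spin2 (a joint): Turn of the second wheel about its axle, rad, 0 at the start, no limits. It grows when the tread on the open side (-x of the skate) moves from toe to heel, as in skating forwards. Lightly greased bearing: it coasts briefly, then stops.
- wheel3: The third wheel: 80 mm across, 24 mm wide, lying flat, axle upright; origin at its centre, at x 0, y -0.041, z 0.052 of the skate. The tread is slightly rounded, full width across 46 to 58 mm above the bench. It spins freely and is turned by friction (about 0.6) when fingertips slide along its tread.
- spin3 (a joint): Turn of the third wheel about its axle, rad, 0 at the start, no limits. It grows when the tread on the open side (-x of the skate) moves from toe to heel, as in skating forwards. Lightly greased bearing: it coasts briefly, then stops.
- wheel4: The heel wheel: 80 mm across, 24 mm wide, lying flat, axle upright; origin at its centre, at x 0, y -0.123, z 0.052 of the skate. The tread is slightly rounded, full width across 46 to 58 mm above the bench. It spins freely and is turned by friction (about 0.6) when fingertips slide along its tread.
- spin4 (a joint): Turn of the heel wheel about its axle, rad, 0 at the start, no limits. It grows when the tread on the open side (-x of the skate) moves from toe to heel, as in skating forwards. Lightly greased bearing: it coasts briefly, then stops.
- spare_wheel: Loose spare wheel, 80 mm across, 24 mm high, lying flat on the bench; leave alone. Origin at the centre of its underside.
- skate_tool: T-shaped hex tool lying on the bench, black 104 mm cross-handle along its x, steel shaft 85 mm along +y, 14 mm high; leave alone. Origin under the middle of the handle.
- spray_can: Shoe spray can standing upright, 52 mm across, 165 mm high; leave alone. Origin at the centre of its base.
- polish_tin: Flat round polish tin, 78 mm across, 27 mm high; leave alone. Origin at the centre of its base.

How it is judged:
By the outcome, as a careful person would: the job done as asked, in the order asked, and still so for the second after the job is handed in, with the robot touching nothing.
It also fails if it takes over 32 s, if anything falls off the work surface, if the arm or the gripper's body presses on something with over 40 N, if the wrist force passes 120 N, or if a joint passes its speed limit or range.

ROBOT

A 6-joint arm with a two-finger parallel gripper is mounted at the origin on the work surface. World frame = base frame: x ahead of the robot, y to its left, z up, the work surface at z = 0. Lengths are in m, angles in rad, forces in N, time in s.
With the tool pointing down it reaches from about 0.35 to 1 m from the base axis. Payload 7.1 kg.
Tool frame: the origin (TCP) lies between the finger pads; the fingertips stand 22 mm ahead of it and the grasp point (between the pads) lies 3 mm ahead of it; z points along the fingers, y is the line along which they close (so a half turn about z gives the same grasp; the last joint's range is limited). The gripper opens to 85 mm and grips with 20 to 120 N. Pads are 22 mm wide; open, the fingers measure 114 mm over their backs; the gripper's body (76 mm by 85 mm) begins 54 mm behind the grasp point. The pads swing forward as they close: fully open they stand 13 mm farther back than shut.
Start: joints at [1.265, 0.423, 1.63, -0, 1.089, -0.019], TCP at [0.177, 0.599, 0.253] pointing down, gripper open.
Joint ranges: [-3, 3], [-0.9, 2.11], [0.09, 2.58], [-1.31, 4.45], [0.11, 2.69], [-2.54, 2.54]. Speed limits (rad/s): [2.39, 2.39, 3.01, 3.14, 3.14, 3.14].

INTERFACE

Orientations are given as a rotation vector (axis times angle).
In Python, from rig import manip gives the robot as it stands. The module is installed in compiled form; this text tells all that it offers. Calls block until the motion is done:
- manip.move_to(position, orientation): joint-space move of the TCP to a pose.
- manip.servo_line(position, orientation=None, rate=0.15): straight line of the TCP; orientation=None keeps the orientation; rate is the mean speed in m/s.
- manip.set_joints(angles): joint-space move.
- manip.command_gripper(opening, f_grip=None): finger opening in m; f_grip is the grip in N (None keeps the last); returns when the fingers have stopped.
- manip.hold(seconds).
- manip.solve_ik(position, orientation): joint angles nearest the present ones, or None.
- manip.camera(name): name is "scene" or "side" or "wrist"; returns a dict with "image" (480x640x3 uint8, red, green, blue), "fx", "fy", "cx", "cy" (pixels), "cam_to_world" (4x4, takes a point from camera to world coordinates); the wrist camera has in their place "mount" (4x4, takes a point from camera to tool coordinates, whose origin is the TCP and whose axes are the flange's). Camera axes: x right, y down, z forward; pixel columns grow to the right and rows downward; lengths in m; the calibration is good to about 2 mm. The wrist camera is an equidistant fisheye: a pixel r from the principal point sees the ray r / f radians off the axis. A picture is of the moment at which its call begins: read the wrist's pose just before it. There is no depth.
A pose or a line that the arm cannot do raises manip.IKError and nothing moves.
- manip.sign_off(): hands the job in; it is judged then, once.
Readings, each from a call of its own:
- manip.get_time(): time.
- manip.get_joint_positions(): joint angles.
- manip.get_joint_vel(): joint speeds.
- manip.get_tau(): joint torques, N m.
- manip.get_position(): TCP position.
- manip.get_ee_rot(): TCP orientation.
- manip.get_contact_force(): force on the tool from outside, world axes, zero at the start.
- manip.get_torque(): the same for the moment, N m.
- manip.get_width(): finger opening in m.
- manip.get_grip_force(): force on a finger pad.
Only numpy, scipy, OpenCV 4.12 (cv2) and the standard library are available. Lean on these libraries where they do the work, as an engineer would, in place of code of your own. Each camera call takes 0.05 s, during which the arm holds its last target. There are 200 camera calls.

## Working session

There is one attempt and no reset: what is moved stays moved. The work goes in short steps, each a Python script; the robot and the scene stay as the last script left them, time stands still between calls to the robot, and variables do not carry over. Pictures are saved under pics/ and viewed, at most 10 in all, crops included, and the job is handed in when it is done.

```bash
mkdir -p pics; python3 - <<'E'
from rig import manip
import cv2,numpy as np
ims=[]
for n in ("scene","side"):
    c=manip.camera(n); cv2.imwrite(f"pics/{n}.png",c["image"][:,:,::-1])
    print(n,c["fx"],c["fy"],c["cx"],c["cy"],np.round(c["cam_to_world"],4).tolist())
print(manip.get_time(),manip.get_ee_rot())
E
```

```text
scene 602.4645109578536 602.4645109578536 301.92293753647596 224.47825138835668 [[0.8283, 0.4368, -0.3508, 0.9644], [0.5602, -0.6377, 0.5287, -0.6137], [0.0072, -0.6345, -0.7729, 0.9756], [0.0, 0.0, 0.0, 1.0]]
side 505.85927878519664 505.85927878519664 313.19159800150203 239.9002888954657 [[0.9493, -0.1602, 0.2706, 0.3158], [-0.3141, -0.5245, 0.7913, -0.708], [0.0152, -0.8362, -0.5483, 0.5652], [0.0, 0.0, 0.0, 1.0]]
0.1 [-4.48925511e-01 -3.10912173e+00  2.26703423e-03]
```

View pics/scene.png

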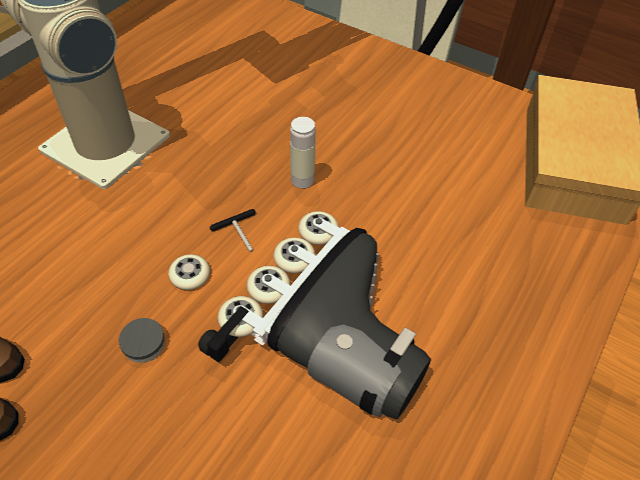

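View pics/side.png

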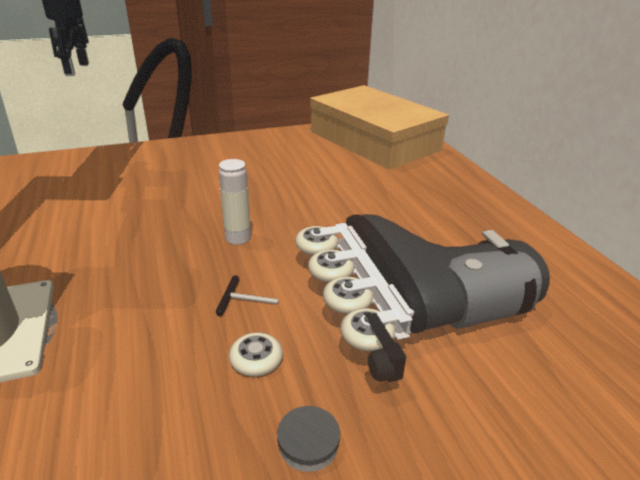

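The scene view shows the wheels from toe to heel at (318,226), (293,254), (268,284), (241,315), with the brake at (213,345). In the side view they are at (317,238), (331,264), (349,293), (367,328). The spray can stands near the toe. The tool and the spare wheel are on the open side of the row.

```bash
cat > h.py <<'E'
import numpy as np
K={'scene':(602.4645,301.923,224.478,np.array([[0.8283,0.4368,-0.3508,0.9644],[0.5602,-0.6377,0.5287,-0.6137],[0.0072,-0.6345,-0.7729,0.9756]])),
'side':(505.8593,313.192,239.900,np.array([[0.9493,-0.1602,0.2706,0.3158],[-0.3141,-0.5245,0.7913,-0.708],[0.0152,-0.8362,-0.5483,0.5652]]))}
def cast(n,p,z):
    f,cx,cy,T=K[n]; d=T[:,:3]@[(p[0]-cx)/f,(p[1]-cy)/f,1]; o=T[:,3]
    return (o+d*(z-o[2])/d[2])[:2]
E
python3 - <<'E'
from h import *
A=[(318,226),(293,254),(268,284),(241,315)];B=[(317,238),(331,264),(349,293),(367,328)]
for a,b in zip(A,B): print(cast('scene',a,.064).round(3),cast('side',b,.064).round(3))
print('can',cast('scene',(303,183),0.0),cast('side',(236,237),0))
print('spare',cast('scene',(189,268),.024),cast('side',(255,347),.024))
print('tool',cast('scene',(233,220),.01),cast('scene',(250,248),.007))
print('tin',cast('scene',(142,336),.027))
E
```

```text
[0.579 0.024] [0.572 0.019]
[ 0.577 -0.059] [ 0.569 -0.064]
[ 0.578 -0.14 ] [ 0.569 -0.144]
[ 0.577 -0.219] [ 0.565 -0.225]
can [0.45681255 0.1537254 ] [0.44695504 0.16413279]
spare [ 0.41380834 -0.17550915] [ 0.41068761 -0.17476572]
tool [ 0.40085976 -0.02436079] [ 0.47283711 -0.0609978 ]
tin [ 0.44365886 -0.33520902]
```

```bash
cat >> h.py <<'E'
from scipy.spatial.transform import Rotation as Ro
ORI=Ro.from_matrix(np.array([[0,1,0],[1,0,0],[0,0,-1.]])).as_rotvec()
E
python3 - <<'E'
from h import *
from rig import manip
import cv2
manip.command_gripper(0.0,20)
print(manip.solve_ik([.5,.075,.062],ORI),manip.solve_ik([.52,-.27,.062],ORI))
manip.move_to([.5,-.09,.30],ORI)
p=manip.get_position();r=manip.get_ee_rot()
c=manip.camera("wrist"); cv2.imwrite("pics/w.png",c["image"][:,:,::-1])
np.savez("w.npz",p=p,r=r,m=c["mount"],k=[c["fx"],c["fy"],c["cx"],c["cy"]],im=c["image"])
print(manip.get_time(),manip.get_width(),p,r,manip.get_contact_force())
E
```

```text
[ 1.25351089e-01  5.65569573e-01  1.98981179e+00 -4.44089210e-16
  5.86211294e-01  1.25351089e-01] [-4.99225001e-01  6.40204118e-01  1.81011482e+00 -4.44089210e-16
  6.91273719e-01 -4.99225001e-01]
3.6083 -2.8293502136728538e-05 [ 0.50016574 -0.0893994   0.29995476] [-2.22017037e+00 -2.22257291e+00 -1.28252107e-04] [-0.65186212 -0.78358261  0.356069  ]
```

View pics/w.png

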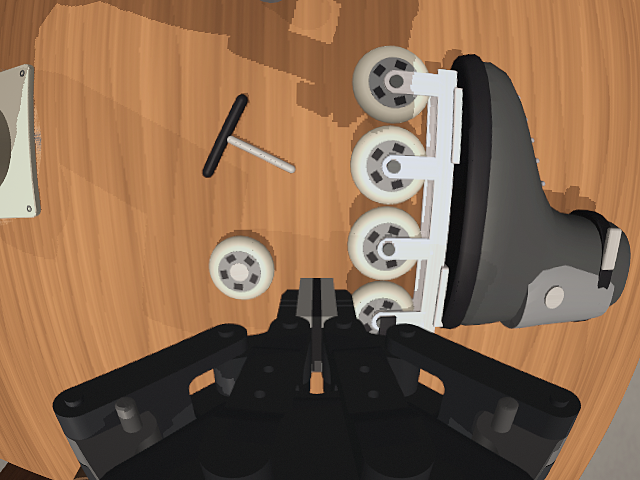

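Wrist view: the wheel axles are at (396,82), (393,167), (388,249) and about (382,322). The left tread edges are at (353,83), (350,165), (347,243) and about (352,305).

```bash
python3 - <<'E'
from h import *
import cv2
d=np.load("w.npz");f,_,cx,cy=d['k'];R=Ro.from_rotvec(d['r']).as_matrix();m=d['m']
def cw(p,z):
    u=np.array([p[0]-cx,p[1]-cy]);r=np.hypot(*u);t=r/f
    v=np.r_[u/r*np.sin(t),np.cos(t)]
    o=d['p']+R@m[:3,3]; v=R@m[:3,:3]@v
    return (o+v*(z-o[2])/v[2])[:2].round(4)
for p in [(396,82),(393,167),(388,249),(382,322)]: print('ax',cw(p,.066))
h=cv2.cvtColor(d['im'],cv2.COLOR_RGB2HSV)
mask=(h[...,1]<70)&(h[...,2]>110)
for y in (83,165,243):
    x=300+np.argmax(mask[y,300:]); print('edge',x,cw((x,y),.052))
E
```

```text
ax [0.5759 0.0316]
ax [ 0.5741 -0.0513]
ax [ 0.5727 -0.1342]
ax [ 0.5717 -0.2178]
edge 353 [0.5358 0.0309]
edge 351 [ 0.5344 -0.0513]
edge 348 [ 0.5329 -0.1319]
```

```bash
cat >> h.py <<'E'
W1=np.array([.5755,.027]); S=np.array([.017,1.0]); Z=.062; A=.011; TH=np.radians(25); FD=.0145
def path(s,e):
    """finger centre xy; s = m travelled heelward from wheel1 centre, e = x offset"""
    dy=((s+.041)%.082)-.041
    th=min(np.arcsin(np.clip((abs(dy)-A)/.040,0,1)),TH)
    x=-.040-FD+.040*(1-np.cos(th))+e
    p=W1-s*S+np.array([x,0]); return [p[0],p[1],Z],th<TH
E
python3 - <<'E'
from h import *
from rig import manip
p,_=path(-.026,-.012)
manip.move_to([p[0]-.005,p[1],.14],ORI)
manip.servo_line(p,ORI,rate=.15)
manip.hold(.2)
F0=np.mean([(manip.hold(.01),manip.get_contact_force())[1] for _ in range(10)],0)
t=manip.get_time();e=-.012;log=[]
while e<.004:
    e+=.001; manip.servo_line(path(-.026,e)[0],rate=.04)
    F=manip.get_contact_force()-F0; log.append((round(e*1e3),F.round(2).tolist()))
    if -F[0]>1.2: break
print(F0,t,manip.get_time(),manip.get_position());print(*log,sep='\n')
np.savez("c.npz",F0=F0,e=e)
E
```

```text
[ 0.00869573  0.12511817 -0.03398345] 5.4333 8.4333 [0.52397714 0.05303516 0.06188335]
(-11, [-0.13, -0.49, -0.62])
(-10, [-0.05, -0.11, -0.15])
(-9, [0.86, 0.68, -0.31])
(-8, [0.15, -0.42, 0.16])
(-7, [-0.22, 0.5, -0.06])
(-6, [-0.0, -0.49, 0.94])
(-5, [-0.68, 0.03, 0.15])
(-4, [-0.02, -0.33, 0.36])
(-3, [0.09, 0.22, 0.0])
(-2, [-0.75, 0.21, -0.98])
(-1, [0.4, -0.13, 0.3])
(0, [-1.86, -0.54, 1.32])
```

```bash
cat > run.py <<'E'
from h import *
from rig import manip
import sys
s,s1=map(float,sys.argv[1:3]); c=np.load("c.npz");F0=c['F0'];e=float(c['e'])
while s<s1-1e-6:
    s+=.006; p,on=path(s,e); manip.servo_line(p,rate=.04)
    F=np.mean([manip.get_contact_force() for _ in range(8)],0)-F0; N=-F[0]
    if N>5: e-=.001
    elif on: e+=np.clip(.0002*(2.5-N),-.0005,.0005)
    print(round(s*1e3),on,F.round(2),round(e*1e3,2))
np.savez("c.npz",F0=F0,e=e); print(manip.get_time(),s)
E
python3 run.py -.026 .028
```

```text
-20 True [-2.35  0.24 -0.04] 0.03
-14 True [-1.04  0.27  0.54] 0.32
-8 True [-2.74 -0.09 -0.8 ] 0.27
-2 True [-3.45  1.14 -1.22] 0.08
4 True [-2.49  0.72 -1.54] 0.09
10 True [-0.08 -0.38 -0.69] 0.57
16 True [-0.2  -0.16 -0.35] 1.03
22 True [0.56 0.22 0.27] 1.53
28 False [ 1.63 -0.03 -0.57] 1.53
11.1667 0.028000000000000004
```

```bash
cat >> h.py <<'E'
W1=np.array([.5756,.031]); A=.007; TH=np.radians(32)
E
sed -i 's/s+=.006/s+=.0075/; s/\.0002\*(2.5-N)/.00025*(3-N)/; s/N>5/N>6/' run.py
python3 - <<'E'
from h import *
from rig import manip
manip.servo_line(path(.03,-.012)[0],rate=.15)
manip.servo_line(path(-.03,-.012)[0],rate=.2)
manip.servo_line(path(-.03,.0003)[0],rate=.06)
c=np.load("c.npz");np.savez("c.npz",F0=c['F0'],e=.0003)
print(manip.get_time())
E
python3 run.py -.03 .03
```

```text
12.225
-22 True [-1.06 -0.05 -0.83] 0.79
-15 True [-1.47 -0.41  0.37] 1.17
-8 True [-2.33  0.25  0.25] 1.34
0 True [-3.84  0.01  0.96] 1.13
8 True [-3.79 -0.36 -1.25] 0.93
15 True [-2.72 -0.14 -1.89] 1.0
22 True [-0.04 -0.03 -0.4 ] 1.5
30 False [0.14 0.65 0.9 ] 1.5
14.9833 0.03
```

```bash
sed -i 's/rate=.04/rate=.07/' run.py
python3 - <<'E'
import numpy as np
c=np.load("c.npz");np.savez("c.npz",F0=c['F0'],e=.0011)
E
python3 run.py .03 .112
```

```text
38 False [ 0.05  0.21 -0.22] 1.1
45 False [-0.62  0.23 -0.06] 1.1
52 False [-0.31  0.51  0.03] 1.1
60 True [-2.56  1.12  0.14] 1.21
68 True [-3.69  0.22 -0.3 ] 1.04
75 True [-3.44 -0.33 -1.47] 0.93
83 True [-3.07  0.07 -1.78] 0.91
90 True [-2.89  0.01 -1.98] 0.94
98 True [-1.88 -0.27 -1.49] 1.22
105 True [-1.28 -0.58 -1.02] 1.65
113 False [-0.47 -1.16 -0.13] 1.65
17.85 0.11250000000000004
```

Wheel 2 kept contact from s = 57 mm to about 108 mm, roughly 1.2 rad of roll. I'll continue with wheels 3 and 4.

```bash

python3 - <<'E'
import numpy as np
c=np.load("c.npz");np.savez("c.npz",F0=c['F0'],e=.0012)
E
python3 run.py .1125 .194
```

```text
120 False [-0.4  -0.05 -0.29] 1.2
128 False [ 0.96  1.08 -0.96] 1.2
135 False [-2.32  0.9   1.  ] 1.2
143 True [-3.34  1.67  0.74] 1.12
150 True [-3.92  0.6  -0.74] 0.89
158 True [-3.91 -0.16 -0.87] 0.66
165 True [-3.95  0.54 -2.49] 0.42
173 True [-2.58 -1.15 -1.9 ] 0.53
180 True [-0.92 -0.07 -0.68] 1.03
188 True [-0.03 -0.33 -0.36] 1.53
195 False [-0.34 -0.01  0.69] 1.53
20.7167 0.19500000000000006
```

```bash

python3 - <<'E'
import numpy as np
c=np.load("c.npz");np.savez("c.npz",F0=c['F0'],e=.0009)
E
python3 run.py .195 .27
python3 - <<'E'
from h import *
from rig import manip
import cv2
p=manip.get_position(); manip.servo_line([p[0]-.02,p[1],p[2]],rate=.15)
manip.servo_line([p[0]-.03,p[1]+.06,.26],rate=.25)
c=manip.camera("side"); cv2.imwrite("pics/s2.png",c["image"][:,:,::-1])
c=manip.camera("wrist"); cv2.imwrite("pics/w2.png",c["image"][:,:,::-1]); print(manip.get_time())
E
```

```text
202 False [ 0.74 -0.35 -0.37] 0.9
210 False [ 0.16 -1.05 -0.38] 0.9
218 False [-1.22  1.62  0.15] 0.9
225 True [-2.04  0.52 -0.19] 1.14
233 True [-2.08  0.59  0.08] 1.37
240 True [-4.95  0.39 -1.42] 0.88
248 True [-2.56 -0.72 -1.84] 0.99
255 True [-3.03  0.14 -1.62] 0.98
263 True [-0.91 -0.65  0.9 ] 1.48
270 True [-0.69 -0.24  0.77] 1.98
23.3167 0.2700000000000001
24.675
```

View pics/s2.png

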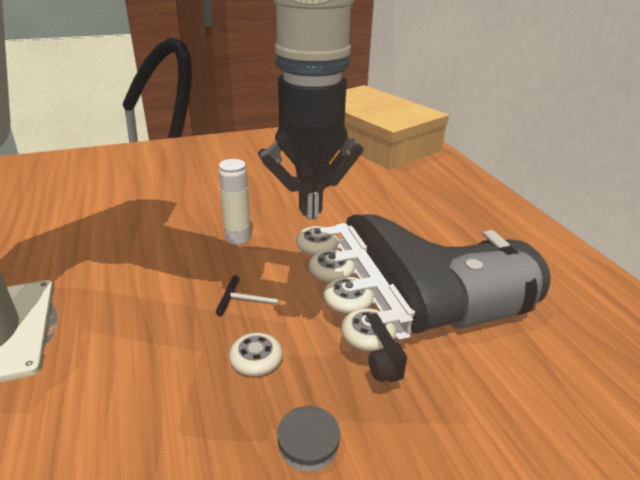

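View pics/w2.png

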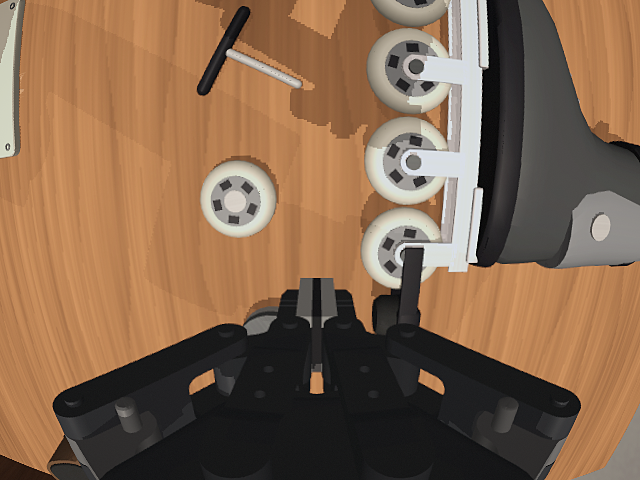

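The skate and the other objects haven't moved. Next I'll rectify the wheel faces before and after to check how far each wheel turned from its hole pattern.

```bash
python3 - <<'E'
from h import *
from rig import manip
import cv2
d=np.load("w.npz")
c=manip.camera("scene"); cv2.imwrite("pics/scene2.png",c["image"][:,:,::-1]); print(manip.get_time())
def P_fix(n,X):
    f,cx,cy,T=K[n]; v=(X-T[:,3])@T[:,:3]; return v[:,0]/v[:,2]*f+cx, v[:,1]/v[:,2]*f+cy
def P_w(p,r,X):
    f,_,cx,cy=d['k'];R=Ro.from_rotvec(r).as_matrix();m=d['m']
    v=((X-p)@R-m[:3,3])@m[:3,:3]; t=np.arctan2(np.hypot(v[:,0],v[:,1]),v[:,2]); q=np.hypot(v[:,0],v[:,1])
    return v[:,0]/q*t*f+cx, v[:,1]/q*t*f+cy
g=np.linspace(-.043,.043,140); gx,gy=np.meshgrid(g,-g)
def patch(im,pr,c):
    X=np.c_[(c[0]+gx).ravel(),(c[1]+gy).ravel(),np.full(gx.size,.062)]
    u,v=pr(X); return cv2.remap(im,u.reshape(140,140).astype('f4'),v.reshape(140,140).astype('f4'),cv2.INTER_LINEAR)
p,r=manip.get_position(),manip.get_ee_rot()
rows=[]
off={'scene':(.0015,-.006),'side':(-.006,-.011),'w':(0,0)}
for name,k,pr in [('scene','scene',lambda X:P_fix('scene',X)),('scene2','scene',lambda X:P_fix('scene',X)),
   ('w','w',lambda X:P_w(d['p'],d['r'],X)),('w2','w',lambda X:P_w(p,r,X))]:
    im=cv2.imread(f"pics/{name}.png"); o=off[k]
    rows.append(np.hstack([patch(im,pr,W1-i*.082*S+o) for i in range(4)]))
cv2.imwrite("pics/cmp.png",np.vstack(rows))
E
```

```text
24.725
```

View pics/cmp.png

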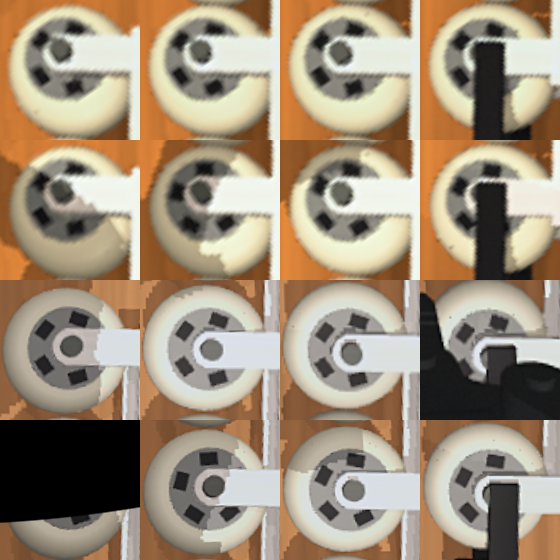

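```bash
python3 - <<'E'
import cv2,numpy as np
im=cv2.cvtColor(cv2.imread("pics/cmp.png"),cv2.COLOR_BGR2GRAY)
for r,c in [(0,(67,67)),(1,(67,67)),(2,(63,70)),(3,(63,70))]:
  for w in range(4):
    p=im[r*140:r*140+140,w*140:w*140+140]
    pts=[]
    n,l,s,ct=cv2.connectedComponentsWithStats(((p<62)).astype('uint8'))
    for i in range(1,n):
        if 60<s[i,4]<450: pts.append(ct[i])
    pts=np.array(pts)
    if len(pts)<3: print(r,w,len(pts)); continue
    # fit: circle of 5 equally spaced holes, centre free
    from scipy.optimize import least_squares
    best=None
    for a0 in range(0,72,12):
      def f(q):
        d=pts-q[:2];a=np.degrees(np.arctan2(d[:,1],d[:,0]))
        e=((a-q[2]+36)%72-36)/57*q[3]
        return np.r_[np.hypot(*d.T)-q[3],e,(q[3]-29)*2]
      o=least_squares(f,[*c,a0,29],loss='soft_l1',x_scale=[3,3,10,3])
      if best is None or o.cost<best.cost: best=o
    print(r,w,len(pts),best.x.round(1),'phase',round(best.x[2]%72,1),'cost',round(best.cost,1))
E
```

```text
0 0 4 [ 64.8  57.5 -71.6  30.1] phase 0.4 cost 2.2
0 1 4 [ 64.4  58.  -72.   29.9] phase 0.0 cost 1.7
0 2 4 [64.6 58.3 72.4 29.8] phase 0.4 cost 1.5
0 3 3 [  64.6   58.4 -287.9   29.5] phase 0.1 cost 1.0
1 0 5 [65.9 58.2 -1.6 29.7] phase 70.4 cost 29.0
1 1 4 [ 65.9  59.1 -93.7  29.9] phase 50.3 cost 1.8
1 2 4 [65.7 59.2 63.7 29.7] phase 63.7 cost 1.7
1 3 2
2 0 4 [ 68.4  67.5 361.1  29.7] phase 1.1 cost 1.1
2 1 4 [ 68.5  68.7 -71.3  29.7] phase 0.7 cost 1.4
2 2 4 [68.4 70.   0.5 29.5] phase 0.5 cost 0.9
2 3 2
3 0 0
3 1 4 [70.  68.6 51.2 29.8] phase 51.2 cost 1.4
3 2 4 [69.9 69.5 64.  29.8] phase 64.0 cost 1.3
3 3 3 [ 69.7  70.3 -80.6  29.4] phase 63.4 cost 0.7
```

```bash
python3 -c "
from rig import manip
print(manip.sign_off(),manip.get_time())"
```

```text
the job is handed in; nothing more can be done
the job is handed in; nothing more can be done
```

I stroked all four wheels lightly from toe to heel (up to about 5 N) and handed the job in at about 24.7 s. I reckon each rolled at least 70° forwards: hole patterns repeat every 72°, so I took the full turn from the contact length, and wheel 1, stroked twice, had the poorest check. The skate and the other objects looked unmoved.

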